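# Put the washed percolator back together

### The job

The coffee percolator has been washed and its parts lie about the worktop. Put it back together where it stands: slip the coffee basket over the pump tube down onto its collar and let go, then the spreader over the tube onto the basket, and last the lid onto the pot, each fully home and level. Lower the parts into place rather than drop them, keep the pot standing upright where it is, and leave the other kitchen things alone.

Things in the scene. Friction and masses are not known exactly. Their poses are not given: they have to be found in the camera images.
- pot: The percolator pot, open at the top: a stainless steel cylinder, 132 mm across outside and 124 mm inside, rim 165 mm high, on a black base 138 mm across; it stands loose on the worktop and weighs about 1 kg. Inside, on its axis and firm in the pot, stands the thin pump tube. A black handle on its +x side reaches 122 mm from the axis, a small spout on its -x side reaches 104 mm; both stay below the rim. Origin: centre of its underside, z up.
- tube_tip (a point): Top end of the pump tube, 187 mm above the pot's underside, on the pot's axis. The tube is 8 mm in diameter with a 6 mm high tapered tip.
- tube_seat (a point): Top face of the collar (22 mm across) on the pump tube, on the pot's axis, 113 mm above the pot's underside: the basket's bottom rests here.
- pot_rim (a point): Centre of the pot's mouth, level with its rim, 165 mm above the pot's underside. The lid's skirt goes inside this mouth and its flange rests on the rim.
- basket: The coffee basket: a round aluminium cup open at the top, 86 mm across at its rim, 48 mm high, with small holes in the bottom and sides and a central tube (16 mm outside, 12 mm bore, right through) that ends level with the rim. Between central tube and wall there is about 31 mm of free space. It stands upright, weighs about 0.13 kg. On the pump tube it rests on the collar with its rim 4 mm below the pot's rim. Origin: centre of its underside, z up.
- basket_top (a point): Top of the basket's central tube, on the axis, 48 mm above the basket's underside.
- spreader: The spreader, the basket's cover: a flat round perforated aluminium disc, 89 mm across and 3 mm thick (4.5 mm at its edge), with an upright central collar 18 mm in outside diameter whose top is 19 mm above the underside; a 12 mm hole goes through collar and disc. It lies flat, collar up, weighs about 0.06 kg. In place it rests on the basket's rim (underside 161 mm above the pot's underside), the pump tube standing 7 mm out of its collar. Origin: centre of its underside, z up.
- spreader_top (a point): Top of the spreader's central collar, on the axis, 19 mm above its underside.
- lid: The pot's lid: a steel dome, hollow below, with a flange 140 mm across, under it a skirt 117 mm across and 10 mm deep, and on top a clear round knob 30 mm across, from 42 to 67 mm above the underside of the skirt. It stands upright on its skirt, weighs about 0.17 kg. In place its flange rests on the pot's rim, the skirt (3.5 mm of play all round) inside, so that its underside is 155 mm above the pot's. Origin: centre of the skirt's lower edge, z up.
- lid_knob (a point): Middle of the lid's knob, on its axis, 55 mm above the underside of the skirt.
- sugar_bowl: Not part of the percolator: a plain steel bowl, 88 mm across, 50 mm high, no holes and no central tube. Origin: centre of its underside, z up.
- mug_a: A white mug, 84 mm across, 90 mm high, handle on its +y side. Origin: centre of its underside, z up.
- mug_b: Another such mug. Origin: centre of its underside, z up.
- milk_jug: A small white jug, 76 mm across, 85 mm high, handle on its +y side. Origin: centre of its underside, z up.
- teaspoon: A steel teaspoon lying flat, 135 mm long, bowl 31 mm across. Origin: on the worktop under its middle, x towards the bowl.
Mind the look-alikes: they are no part of the job. What is shaped like the lid but pink is not meant.

How it is judged:
By the outcome, as a careful person would: the job done as asked, in the order asked, and still so for the second after the job is handed in, with the robot touching nothing.
It also fails if it takes over 72 s, if anything falls off the work surface, if the arm or the gripper's body presses on something with over 40 N, if the wrist force passes 120 N, or if a joint passes its speed limit or range.

### The arm

A 6-joint arm with a two-finger parallel gripper is mounted at the origin on the work surface. World frame = base frame: x ahead of the robot, y to its left, z up, the work surface at z = 0. Lengths are in m, angles in rad, forces in N, time in s.
With the tool pointing down it reaches from about 0.3 to 0.85 m from the base axis. Payload 5.4 kg.
Tool frame: the origin (TCP) lies on the centre line of the jaws, within the pads' length; the fingertips stand 22 mm ahead of it and the grasp point (between the pads) lies 3 mm ahead of it (arm.finger_overhang is the z of the fingertips in the tool frame, in m); z points along the fingers, y is the line along which they close (so a half turn about z gives the same grasp; the last joint's range is limited). The gripper opens to 85 mm and grips with 20 to 120 N. Pads are 22 mm wide; open, the fingers measure 114 mm over their backs; the gripper's body (76 mm by 85 mm) begins 54 mm behind the grasp point. The pads swing forward as they close: fully open they stand 13 mm farther back than shut.
Start: joints at [-1.508, 0.158, 1.597, -0, 1.386, -0.21], TCP at [0.155, -0.554, 0.253] pointing down, gripper open.
Joint ranges: [-2.91, 2.91], [-0.94, 2.29], [0.18, 2.7], [-1.29, 4.43], [0.17, 2.64], [-3, 3]. Speed limits (rad/s): [2.57, 2.57, 3.14, 3.14, 3.14, 3.14].

### API

Orientations are given as a rotation vector (axis times angle).
In Python, from workcell import sensors, eyes, arm gives the robot as it stands.
- The arm moves only by the tool servo_tool, never from a script. Its argument "increments" is a list of rows, each a list of 3 entries, a list of its own where there are three numbers: the shift along the world's x, y, z normalised to -1 to 1, where 1 is 10 cm, then the turn, a rotation vector about the world's x, y, z normalised to -1 to 1, where 1 is pi rad, then the opening, from -1 (shut) to 1 (fully open). A call has 1 to 12 rows; each row is the pose to reach, as a shift and turn from the pose commanded when the call began, turning the shorter way round; what a row does not reach only later rows make up. A row lasts 1/8 s, in which the tool goes at most 62.5 mm and 10.7 degrees, less where a joint would pass 70% of its speed; a pose out of reach is approached as far as the arm can. A call with a number of a shift or a turn outside -1 to 1 is refused whole. A call with a gripper value outside its range is refused whole. The fingers move at their own pace and stop on an object; "force" is the grip in N (left out, the last holds). Time passes only in rows, so rows that repeat a pose let the fingers close. It gives the time, the measured TCP pose, the force, the opening and the grip force at its end, in the units of the state.
- sensors.get_state(): the state, without advancing time (a new reading comes with each control period).
- eyes.camera(name): name is "scene" or "top"; returns the picture (420x560x3 uint8, blue, green, red); there is no depth.
- eyes.camera_model(name): a dict with "intrinsics" (3x3 intrinsics, pixels), "extrinsics" (4x4, takes a point from world to camera coordinates). Camera axes: x right, y up, looking along -z (the intrinsics and any distortion apply to the point x, -y, -z); pixel columns grow to the right and rows downward; lengths in m; the calibration is good to about 2 mm. A picture is of the moment at which its call begins. camera_model takes no time and is no camera call.
- arm.job_done(): hands the job in; it is judged then, once.
Trained networks look in the newest picture that a camera, given by its name, has taken for a name from the list of things; names that differ only in an ending like _2 or _b are one class to them, and where a whole thing is asked for, a point or a joint stands for the part that bears it (a point fixed in the world has none). Each returns a list of dicts, best first, with "score" (0 to 1); they miss things now and then, are a little off and sometimes report something else, mostly with a low value. They report only what shows in the picture. A call takes as long as a camera call. They do not tell look-alikes from the thing itself.
- eyes.boxes_of(thing, camera): "at" ([x, y, z] in m, in world coordinates, good to about 4 mm: the middle of the surface that is visible of it).
- eyes.cut_out(thing, camera): "region" (420x560 bool, what is visible of it).
The state is a dict: "clock": time; "q": joint angles; "dq": joint speeds; "joint_torque": joint torques, N m; "eef_pos": TCP position; "orientation": TCP orientation; "wrist_force": force on the tool from outside, world axes, zero at the start; "wrist_torque": the same for the moment, N m; "opening": finger opening in m; "grip_force": force on a finger pad.
Only numpy, scipy, OpenCV 4.12 (cv2) and the standard library are available. Lean on these libraries where they do the work, as an engineer would, in place of code of your own. Each camera call takes 0.05 s, during which the arm holds its last target. There are 200 camera calls.

## Working session

There is one attempt and no reset: what is moved stays moved. The work goes in short steps, Python scripts to look and compute and a tool call to move; the robot and the scene stay as the last step left them, time stands still between calls to the robot, and variables do not carry over. Pictures are saved under pics/ and viewed, at most 12 in all, crops included, and the job is handed in when it is done.

Besides the shell and the picture viewer there is one more tool, called after ">>>" as a command line: name --argument value ..., lists and objects as JSON in quotes. servo_tool: Moves the arm, as the interface text tells. Its arguments: {"type":"object","properties":{"increments":{"type":"array","items":{"type":"array"}},"force":{"type":"number"}},"required":["increments"]}

```bash
mkdir -p pics; ls
python3 - <<'E'
from workcell import sensors, eyes, arm
import cv2, numpy as np
for c in ("scene","top"):
    im=eyes.camera(c); cv2.imwrite(f"pics/{c}0.png",im)
    m=eyes.camera_model(c); print(c,np.round(m["intrinsics"],1).tolist(),np.round(m["extrinsics"],3).tolist(),[k for k in m])
    for t in ("pot","tube_tip","pot_rim","basket","basket_top","spreader","spreader_top","lid","lid_knob","sugar_bowl"):
        print(t,[(np.round(d["at"],3).tolist(),round(d["score"],2)) for d in eyes.boxes_of(t,c)])
s=sensors.get_state();print(s["clock"],s["eef_pos"],s["orientation"])
E
```

```text
pics
scene [[425.3, 0.0, 278.6], [0.0, 425.3, 213.2], [0.0, 0.0, 1.0]] [[-0.743, 0.669, 0.006, 0.445], [-0.476, -0.534, 0.698, 0.201], [0.47, 0.516, 0.716, -1.485], [0.0, 0.0, 0.0, 1.0]] ['intrinsics', 'extrinsics']
pot [([0.402, -0.277, 0.113], 0.93)]
tube_tip [([0.398, -0.272, 0.113], 0.93), ([0.334, 0.256, 0.025], 0.36)]
pot_rim [([0.401, -0.277, 0.112], 0.83), ([0.625, -0.179, 0.005], 0.49), ([0.662, 0.014, 0.005], 0.28)]
basket [([0.332, 0.257, 0.025], 0.65), ([0.549, 0.466, 0.049], 0.46), ([0.661, 0.014, 0.007], 0.38)]
basket_top [([0.333, 0.257, 0.027], 0.64)]
spreader [([0.625, -0.181, 0.004], 0.71), ([0.662, 0.015, 0.002], 0.33)]
spreader_top [([0.623, -0.183, 0.003], 0.91)]
lid [([0.387, 0.434, 0.026], 0.77), ([0.834, -0.216, 0.031], 0.73), ([0.834, 0.211, 0.026], 0.73), ([0.458, -0.01, 0.026], 0.68), ([0.397, -0.272, 0.109], 0.38)]
lid_knob [([0.388, 0.432, 0.025], 0.77), ([0.841, -0.215, 0.025], 0.65), ([0.827, 0.213, 0.026], 0.59), ([0.458, -0.012, 0.025], 0.58)]
sugar_bowl [([0.633, 0.214, 0.025], 0.59)]
top [[526.1, 0.0, 281.6], [0.0, 526.1, 205.4], [0.0, 0.0, 1.0]] [[
[... 192 characters left out ...]
([0.376, -0.294, 0.056], 0.92)]
pot_rim [([0.379, -0.296, 0.055], 0.76)]
basket [([0.337, 0.262, -0.0], 0.62)]
basket_top [([0.336, 0.26, 0.001], 0.9), ([0.441, -0.02, 0.025], 0.32)]
spreader [([0.622, -0.183, -0.002], 0.9)]
spreader_top [([0.626, -0.185, 0.002], 0.81)]
lid [([0.813, -0.233, 0.03], 0.88), ([0.436, -0.021, 0.024], 0.63), ([0.816, 0.199, 0.03], 0.62), ([0.368, 0.419, 0.026], 0.6)]
lid_knob [([0.814, -0.234, 0.028], 0.83), ([0.37, 0.422, 0.029], 0.69), ([0.443, -0.021, 0.025], 0.66), ([0.813, 0.196, 0.028], 0.59), ([0.381, -0.296, 0.056], 0.22)]
sugar_bowl [([0.643, 0.216, 0.008], 0.63)]
1.1 [ 0.15491567 -0.55372135  0.25330514] [-3.11239414e+00 -4.27221801e-01 -3.67155109e-08]
```

View pics/scene0.png

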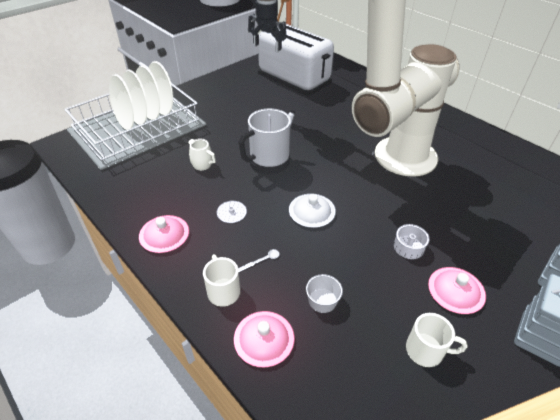

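View pics/top0.png

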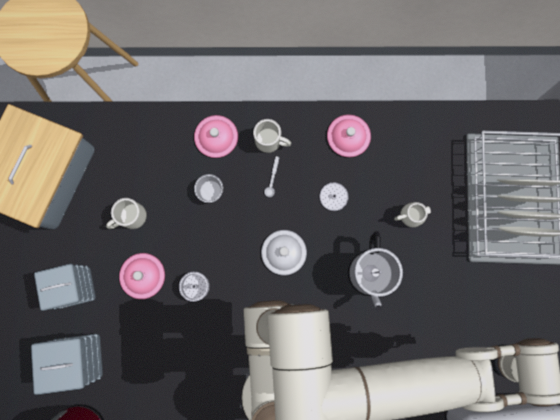

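The scene view shows the pot at (270,137), the spreader at (232,211), and the teaspoon at (260,262).
- **Lid:** candidates are the silver one at scene (312,210) / top (284,253), and pink ones at scene (164,233), (264,338), (457,289). The silver one is meant.
- **Basket:** candidates are scene (411,242) / top (194,287), which has a central tube and holes, and scene (324,294) / top (208,188), which is a plain bowl. The first fits.

I'll confirm both in one enlarged crop.

Run:
```python
import cv2, numpy as np
def cr(f,u,v,h=32):
    im=cv2.imread(f); return cv2.resize(im[v-h:v+h,u-h:u+h],(198,198),interpolation=cv2.INTER_CUBIC)
S=[(411,242),(312,210),(232,211),(268,130)];T=[(194,287),(284,253),(334,196),(376,272)]
cv2.imwrite("pics/crop.png",np.vstack([np.hstack([cr("pics/scene0.png",*p) for p in S]),np.hstack([cr("pics/top0.png",*p) for p in T]),np.hstack([cr("pics/scene0.png",324,294),cr("pics/top0.png",208,188)]*2)]))
```

```text
(no output)
```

View pics/crop.png

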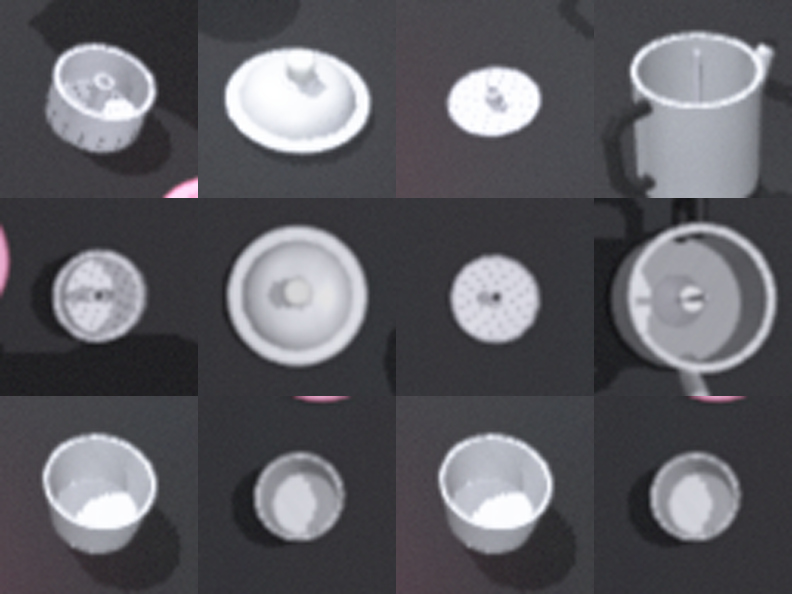

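The crop settles it: the object at scene (411,242) has a central tube and holes, so it is the basket, and the one at (324,294) is a plain sugar bowl. The silver lid at (312,210) is the real one, and the tube tip is at about scene (269,117) and top (374,272). Next I fit the known circles to the outlines in both views.

```bash
cat > h.py <<'E'
from workcell import sensors, eyes, arm
import cv2, numpy as np
from scipy.optimize import least_squares
CM={c:eyes.camera_model(c) for c in ("scene","top")}
def proj(c,P):
    m=CM[c]; E=np.array(m["extrinsics"]); K=np.array(m["intrinsics"])
    q=np.asarray(P)@E[:3,:3].T+E[:3,3]; q=q*[1,-1,-1]; q=q@K.T
    return q[:,:2]/q[:,2:]
def tri(uv):  # {cam:(u,v)} -> point, rms px
    f=lambda p: np.concatenate([proj(c,[p])[0]-np.array(x) for c,x in uv.items()])
    r=least_squares(f,[.45,0,.1]); return r.x,np.sqrt(np.mean(r.fun**2))
A=np.linspace(0,2*np.pi,73)[:-1]
def circ(r,z): return np.c_[r*np.cos(A),r*np.sin(A),0*A+z]
def mask(im,seed,thr,k=5):  # bright blob near the network's region
    g=im.min(axis=2); m=((g>thr)&cv2.dilate(seed.astype(np.uint8),np.ones((k,k))).astype(bool))
    return m
def outline(im,seed,thr):   # subpixel outline: 6x upsampled grey
    S=6; g=cv2.resize(im.min(axis=2),None,fx=S,fy=S,interpolation=cv2.INTER_CUBIC)
    s=cv2.resize(cv2.dilate(seed.astype(np.uint8),np.ones((7,7))),None,fx=S,fy=S,interpolation=cv2.INTER_NEAREST)
    cs,_=cv2.findContours(((g>thr)&(s>0)).astype(np.uint8),cv2.RETR_EXTERNAL,cv2.CHAIN_APPROX_NONE)
    c=max(cs,key=cv2.contourArea)[:,0,:]; c=cv2.convexHull(c)[:,0,:].astype(float)
    return (c+.5)/S-.5
def dense(h,n=200):
    h=np.vstack([h,h[:1]]); d=np.r_[0,np.cumsum(np.linalg.norm(np.diff(h,axis=0),axis=1))]
    t=np.linspace(0,d[-1],n,endpoint=False); return np.c_[np.interp(t,d,h[:,0]),np.interp(t,d,h[:,1])]
def fit(model,outs,p0,fixz=None):  # model: list of circles (local); outs {cam: hull}
    M=np.vstack(model)
    def f(p):
        P=M+[p[0],p[1],p[2] if fixz is None else fixz]; r=[]
        for c,o in outs.items():
            h=cv2.convexHull(proj(c,P).astype(np.float32))
            r+= [cv2.pointPolygonTest(h,(float(x),float(y)),True) for x,y in dense(o,80)]
        return np.array(r)
    r=least_squares(f,p0,loss="soft_l1",f_scale=.4,diff_step=1e-3,x_scale=[.01,.01,.01])
    return r.x,np.sqrt(np.median(r.fun**2))
E
python3 - <<'E'
from h import *
print(arm.finger_overhang)
mods={"basket":([circ(.043,.048),circ(.040,0)],(.335,.26,0),85,(.04,.04)),
"spreader":([circ(.0445,.0045),circ(.0445,0)],(.623,-.183,0),100,0),
"lid":([circ(.070,.010),circ(.070,.012)],(.45,-.015,0),100,0),
"pot":([circ(.066,.165),circ(.066,.03)],(.38,-.29,0),100,0)}
ims={c:eyes.camera(c) for c in CM}
for n,(M,p0,thr,_) in mods.items():
    outs={}
    for c in CM:
        u=proj(c,[np.array(p0)+[0,0,.03]])[0]
        best=None
        for d in eyes.cut_out(n,c):
            ys,xs=np.nonzero(d["region"]); e=np.hypot(xs.mean()-u[0],ys.mean()-u[1])
            if best is None or e<best[0]: best=(e,d["region"],d["score"],len(xs))
        print(n,c,round(best[0],1),best[2:])
        if best[0]<25: outs[c]=outline(ims[c],best[1],thr)
    for o in (outs,*[{c:outs[c]} for c in outs]):
        x,e=fit(M,o,p0,None if len(o)==2 else 0); print("  ",list(o),np.round(x,4),round(e,2))
E
```

```text
0.022
basket scene 2.8 (0.58, 988)
basket top 1.3 (0.93, 668)
   ['scene', 'top'] [0.3362 0.2549 0.0018] 0.87
   ['scene'] [0.337 0.254 0.   ] 0.93
   ['top'] [0.3339 0.2563 0.    ] 0.94
spreader scene 6.3 (0.77, 512)
spreader top 2.1 (0.83, 572)
   ['scene', 'top'] [ 0.622  -0.1853  0.0023] 0.69
   ['scene'] [ 0.6229 -0.1878  0.    ] 0.72
   ['top'] [ 0.6207 -0.1847  0.    ] 0.66
lid scene 2.7 (0.9, 1202)
lid top 4.5 (0.67, 1528)
   ['scene', 'top'] [ 0.4415 -0.0233  0.0019] 0.7
   ['scene'] [ 0.4426 -0.025   0.    ] 0.74
   ['top'] [ 0.4399 -0.0225  0.    ] 0.65Traceback (most recent call last):
  File "<stdin>", line 16, in <module>
TypeError: 'NoneType' object is not subscriptable
```

Run:
```python
from h import *
ims={c:cv2.imread(f"pics/{c}0.png") for c in CM}
rect={"scene":(240,100,298,168),"top":(345,245,408,300)}
R,H=[],{}
for c,(a,b,d,e) in rect.items():
    s=np.zeros((420,560),bool); s[b:e,a:d]=1
    H[c]=outline(ims[c],s,110)
    g=ims[c].min(axis=2)
    u=(269,118) if c=="scene" else (375,272)
    print(c,u); print(g[u[1]-8:u[1]+7,u[0]-8:u[0]+9])
for z in (.165,):
  M=[circ(.066,.165),circ(.066,.05)]
  for o in (H,{"scene":H["scene"]},{"top":H["top"]}):
    x,e=fit(M,o,(.375,-.29,0),None if len(o)==2 else 0); print(list(o),np.round(x,4),round(e,2))
    p=np.r_[x[:2],(x[2] if len(o)==2 else 0)+.187]
    print("tip proj",[proj(c,[p])[0].round(1) for c in CM])
```

```text
scene (269, 118)
[[227 222 208 202 191 186 190 178 179 191 195 192 193 205 221 223 214]
 [180 172 174 170 172 171 170 172 170 173 174 173 175 178 177 179 187]
 [161 163 163 165 169 168 170 172 174 172 172 171 173 171 170 168 169]
 [162 162 165 165 166 169 172 180 183 174 173 171 171 171 171 167 170]
 [159 161 166 166 167 167 172 192 204 182 172 172 171 168 171 171 169]
 [159 162 165 166 167 169 169 190 204 180 171 174 171 173 171 170 168]
 [161 161 165 165 166 166 166 177 182 166 169 171 170 173 170 167 171]
 [162 161 163 165 169 167 165 173 174 163 168 170 173 172 170 169 170]
 [160 163 164 167 167 168 166 174 173 159 168 170 173 172 173 169 170]
 [160 162 163 166 166 167 166 175 172 147 165 172 173 170 171 170 170]
 [160 162 165 167 168 168 170 175 173 148 166 171 171 170 171 172 168]
 [160 162 165 166 168 170 171 176 174 149 166 171 173 172 170 171 168]
 [160 163 164 166 167 170 172 177 175 150 165 174 172 169 170 169 167]
 [160 160 164 167 168 169 170 178 173 152 167 173 171 169 170 171 168]
 [159 162 166 167 168 169 169 178 176 157 166 172 173 169 169 169 168]]
top (375, 272)
[[
[... 667 characters left out ...]
169 159 159 165 157 141 150 156 158 161]
 [153 153 152 149 143 168 202 214 213 213 211 191 160 154 159 160 161]
 [154 154 154 152 149 158 191 211 215 214 207 180 156 156 160 160 159]
 [153 152 154 153 150 148 158 174 184 181 167 153 154 159 160 160 160]
 [151 151 151 150 149 144 143 144 146 145 141 148 158 160 160 160 160]
 [150 149 148 150 147 142 141 138 137 138 143 157 160 160 161 159 160]]
['scene', 'top'] [ 3.736e-01 -2.973e-01 -1.000e-04] 1.0
tip proj [array([268.8, 113.3]), array([381.5, 271.3])]
['scene'] [ 0.3823 -0.2873  0.    ] 2.07
tip proj [array([268.9, 115.6]), array([377.9, 268.3])]
['top'] [ 0.3733 -0.2979  0.    ] 0.95
tip proj [array([268.8, 113.2]), array([381.7, 271.4])]
```

The pot fit is (0.374,-0.297). Its tip projects to scene (268.8,113.3), which matches the picture. The basket is at (0.336,0.255), so I move over it in 10 cm steps.

>>> servo_tool --increments '[[[0.35,0.5,0],[0,0,0],-0.3],[[0.7,1,0],[0,0,0],-0.3],[[0.7,1,0],[0,0,0],-0.3]]'

```text
clock: 1.92
eef_pos: [0.2268, -0.4509, 0.2531]
orientation: [-3.11, -0.433, -0.001]
wrist_force: [0.4, -0.7, 0.2]
opening: 0.0322
grip_force: 0.0
```

>>> servo_tool --increments '[[[0.35,0.5,0],[0,0,0],-0.3],[[0.7,1,0],[0,0,0],-0.3],[[0.7,1,0],[0,0,0],-0.3]]'

```text
clock: 2.3
eef_pos: [0.2963, -0.3519, 0.2535]
orientation: [3.111, 0.434, 0.001]
wrist_force: [-0.2, -0.9, -0.2]
opening: 0.0298
grip_force: 0.0
```

>>> servo_tool --increments '[[[0.35,0.5,0],[0,0,0],-0.3],[[0.7,1,0],[0,0,0],-0.3],[[0.7,1,0],[0,0,0],-0.3]]'

```text
clock: 2.68
eef_pos: [0.3662, -0.2525, 0.2535]
orientation: [3.111, 0.435, 0.001]
wrist_force: [-0.4, 0.7, 0.0]
opening: 0.03
grip_force: 0.0
```

>>> servo_tool --increments '[[[-0.03,0.5,0],[0,0,0],-0.3],[[-0.06,1,0],[0,0,0],-0.3],[[-0.06,1,0],[0,0,0],-0.3]]'

```text
clock: 3.05
eef_pos: [0.3585, -0.1536, 0.2535]
orientation: [3.111, 0.429, 0.0]
wrist_force: [0.1, -1.0, 0.2]
opening: 0.03
grip_force: 0.0
```

>>> servo_tool --increments '[[[-0.03,0.5,0],[0,0,0],-0.3],[[-0.06,1,0],[0,0,0],-0.3],[[-0.06,1,0],[0,0,0],-0.3]]'

```text
clock: 3.42
eef_pos: [0.3532, -0.0537, 0.2536]
orientation: [3.111, 0.43, 0.001]
wrist_force: [0.0, -0.2, -0.4]
opening: 0.0297
grip_force: 0.0
```

>>> servo_tool --increments '[[[-0.03,0.5,0],[0,0,0],-0.3],[[-0.06,1,0],[0,0,0],-0.3],[[-0.06,1,0],[0,0,0],-0.3]]'

```text
clock: 3.8
eef_pos: [0.3476, 0.0465, 0.2536]
orientation: [3.111, 0.432, 0.001]
wrist_force: [0.3, 0.5, -0.1]
opening: 0.0298
grip_force: 0.0
```

>>> servo_tool --increments '[[[-0.03,0.5,0],[0,0,0],-0.3],[[-0.06,1,0],[0,0,0],-0.3],[[-0.06,1,0],[0,0,0],-0.3]]'

```text
clock: 4.18
eef_pos: [0.3419, 0.1464, 0.2534]
orientation: [3.111, 0.431, 0.0]
wrist_force: [0.0, -0.7, 0.9]
opening: 0.0296
grip_force: 0.0
```

>>> servo_tool --increments '[[[-0.03,0.5,-0.5],[0,0,0],-0.3],[[-0.06,1,-1],[0,0,0],-0.3],[[-0.06,1,-1],[0,0,0],-0.3],[[-0.06,1,-1],[0,0,0],-0.3]]'

```text
clock: 4.68
eef_pos: [0.336, 0.2447, 0.153]
orientation: [3.111, 0.425, -0.002]
wrist_force: [-0.1, 0.2, 0.2]
opening: 0.0298
grip_force: 0.0
```

>>> servo_tool --increments '[[[0,0.1,-0.3],[0,0,0],-0.3],[[0,0.1,-0.6],[0,0,0],-0.3],[[0,0.1,-0.8],[0,0,0],-0.3],[[0,0.1,-0.9],[0,0,0],-0.3],[[0,0.1,-0.95],[0,0,0],-0.3]]'

```text
clock: 5.3
eef_pos: [0.3365, 0.2557, 0.0592]
orientation: [-3.113, -0.425, -0.003]
wrist_force: [-0.3, 0.5, -0.0]
opening: 0.0298
grip_force: 0.0
```

Run:
```python
import cv2, numpy as np
from workcell import eyes
def cr(c,u,v,h=40):
    im=eyes.camera(c); return cv2.resize(im[v-h:v+h,u-h:u+h],(400,400),interpolation=cv2.INTER_CUBIC)
cv2.imwrite("pics/c1.png",np.hstack([cr("scene",411,242),cr("top",194,287)]))
```

```text
(no output)
```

View pics/c1.png

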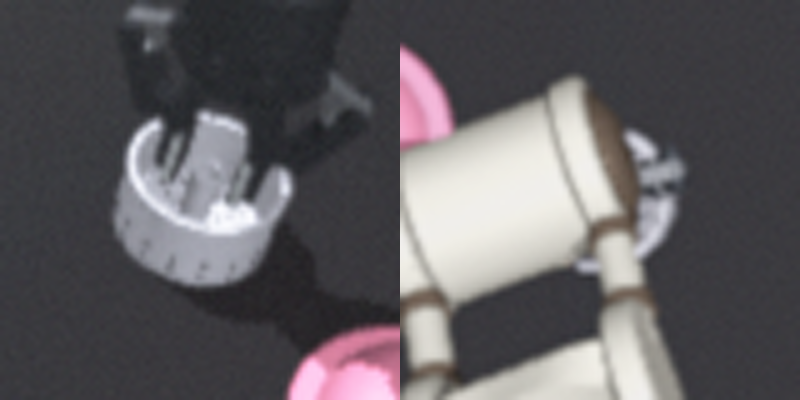

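The fingers stand inside the basket, straddling the central tube (left half, about (205,165)). I go down 20 mm and close.

>>> servo_tool --increments '[[[0,0,-0.1],[0,0,0],-0.3],[[0,0,-0.2],[0,0,0],-0.3],[[0,0,-0.2],[0,0,0],-1],[[0,0,-0.2],[0,0,0],-1],[[0,0,-0.2],[0,0,0],-1],[[0,0,-0.2],[0,0,0],-1],[[0,0,-0.2],[0,0,0],-1]]' --force 35

```text
clock: 6.28
eef_pos: [0.335, 0.2563, 0.0384]
orientation: [-3.112, -0.427, -0.0]
wrist_force: [-0.3, 1.1, -1.6]
opening: 0.0152
grip_force: 34.1
```

>>> servo_tool --increments '[[[0,0,0.3],[0,0,0],-1],[[0,0,0.7],[0,0,0],-1],[[0,0,1],[0,0,0],-1],[[0,0,1],[0,0,0],-1]]'

```text
clock: 6.78
eef_pos: [0.3368, 0.257, 0.1407]
orientation: [-3.111, -0.427, -0.009]
wrist_force: [0.6, 0.3, -1.8]
opening: 0.0147
grip_force: 34.4
```

>>> servo_tool --increments '[[[0,-0.3,0.5],[0,0,0],-1],[[0,-0.6,1],[0,0,0],-1],[[0,-1,1],[0,0,0],-1],[[0,-1,1],[0,0,0],-1]]'

```text
clock: 7.28
eef_pos: [0.3348, 0.1546, 0.2373]
orientation: [3.113, 0.421, -0.001]
wrist_force: [-0.8, 0.0, -1.2]
opening: 0.0149
grip_force: 34.7
```

>>> servo_tool --increments '[[[0.05,-0.5,0.3],[0,0,0],-1],[[0.1,-1,0.3],[0,0,0],-1],[[0.1,-1,0.3],[0,0,0],-1]]'

```text
clock: 7.65
eef_pos: [0.345, 0.0544, 0.2671]
orientation: [-3.113, -0.418, 0.003]
wrist_force: [-0.2, 0.8, -1.4]
opening: 0.0148
grip_force: 35.0
```

>>> servo_tool --increments '[[[0.05,-0.5,0],[0,0,0],-1],[[0.1,-1,0],[0,0,0],-1],[[0.1,-1,0],[0,0,0],-1]]'

```text
clock: 8.02
eef_pos: [0.3548, -0.0447, 0.2669]
orientation: [-3.112, -0.421, 0.004]
wrist_force: [-0.8, 0.7, -0.4]
opening: 0.0151
grip_force: 35.2
```

>>> servo_tool --increments '[[[0.05,-0.5,0],[0,0,0],-1],[[0.1,-1,0],[0,0,0],-1],[[0.1,-1,0],[0,0,0],-1]]'

```text
clock: 8.4
eef_pos: [0.3652, -0.144, 0.2671]
orientation: [-3.111, -0.424, 0.002]
wrist_force: [-0.2, 0.1, -1.9]
opening: 0.0149
grip_force: 35.3
```

>>> servo_tool --increments '[[[0.05,-0.5,0],[0,0,0],-1],[[0.1,-0.9,0],[0,0,0],-1],[[0.1,-1,0],[0,0,0],-1],[[0.1,-1,0],[0,0,0],-1]]'

```text
clock: 8.9
eef_pos: [0.3753, -0.242, 0.2675]
orientation: [-3.11, -0.429, 0.001]
wrist_force: [-0.5, -0.4, -1.6]
opening: 0.015
grip_force: 35.4
```

>>> servo_tool --increments '[[[0,-0.25,0],[0,0,0],-1],[[0,-0.5,0],[0,0,0],-1],[[0,-0.5,0],[0,0,0],-1],[[0,-0.5,0],[0,0,0],-1]]'

```text
clock: 9.4
eef_pos: [0.3752, -0.2919, 0.268]
orientation: [-3.111, -0.429, 0.0]
wrist_force: [0.4, -0.1, -0.9]
opening: 0.0145
grip_force: 35.4
```

Run:
```python
import cv2, numpy as np
from workcell import eyes
o=[]
for c,u,v in (("scene",268,115),("top",378,268)):
    im=eyes.camera(c); cv2.imwrite(f"pics/{c}_hold.png",im); h=44
    o.append(cv2.resize(im[v-h:v+h,u-h:u+h],(400,400),interpolation=cv2.INTER_CUBIC))
cv2.imwrite("pics/c2.png",np.hstack(o))
```

```text
(no output)
```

View pics/c2.png

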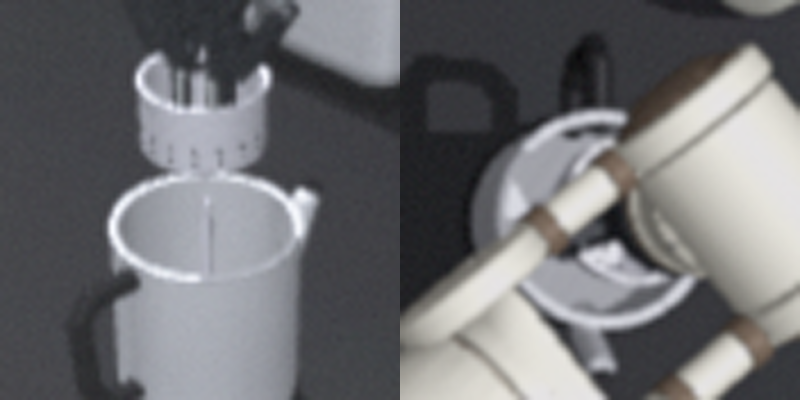

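In the scene half, the basket's axis (crop u≈204) is close to the tube (u≈208), and the basket hangs level above it. Next I measure the offset within the scene camera and overlay it on the top view.

Run:
```python
from h import *
im=cv2.imread("pics/scene_hold.png")
s=np.zeros((420,560),bool); s[78:104,250:290]=1
tip=lambda z,uv: least_squares(lambda p:proj("scene",[[p[0],p[1],z]])[0]-uv,[.37,-.3]).x
print("tip scene",tip(.187,np.array([268.86,113.2])))
g=im.min(axis=2); print(g[86:104:3,252:288])
for thr in (95,110,125):
    S=6; o=outline(im,s,thr); d=dense(o,300); d=d[(d[:,1]<102.5)&(d[:,1]>84)]
    # keep only left/right flanks
    d=d[(d[:,0]<262)|(d[:,0]>276)]
    L=d[d[:,0]<262]; R=d[d[:,0]>276]; print(thr,"flank rows",[(round(v),round(L[np.argmin(abs(L[:,1]-v)),0],2),round(R[np.argmin(abs(R[:,1]-v)),0],2)) for v in (88,91,94,97,100)] if len(L) and len(R) else None)
for p in ((.3752,-.2919),(.3736,-.2973)):
    print(p,[proj("scene",[[*p,z]])[0].round(2) for z in (.187,.229,.278)])
```

```text
tip scene [ 0.37327463 -0.29761127]
[[ 63  85 168 207 162 142 149 152 151 114  79 102  84  61  77  90 102  85
   60  50  50  47  47  52  48  53  54  74 124 216 214 119  53  43  42  40]
 [ 65 112 233 201 149 139 144 150 151 132 101 136  93  76 148 173 174 143
  132  91  58  51  47  59 113 121 144 150 160 187 219 133  71  63  55  53]
 [ 65  73 111 164 216 218 197 172 162 139  93 136  95  74 144 171 174 129
  136 101  66  48  50  73 147 163 168 170 159 140 100  71  67  63  62  66]
 [ 64  75 108 152 154 153 158 167 179 196 199 221 200 194 222 218 213 193
  175 165 171 175 171 165 164 159 154 147 141 127  99  69  66  65  63  62]
 [ 66  68  86 138 158 159 164 164 169 171 174 178 178 178 181 180 178 177
  174 174 173 170 167 164 160 156 152 147 140 127  94  69  64  66  61  65]
 [ 67  68  93 141 156 135 153 166 169 172 174 176 177 179 179 177 179 177
  175 175 172 171 167 162 158 155 156 146 121 120  95  72  67  65  65  65]]
95 flank rows [(88, np.float64(252.92), np.float64(283.53)), (91, np.float64(253.07), np.float64(283.19)), (94, np.float64(253.36), np.float64(282.85)), (97, np.float64(253.65), np.float64(282.46)), (100, np.float64(253.97), np.float64(282.12))]
110 flank rows [(88, np.float64(253.08), np.float64(283.25)), (91, np.float64(253.24), np.float64(282.95)), (94, np.float64(253.56), np.float64(282.53)), (97, np.float64(253.92), np.float64(282.06)), (100, np.float64(254.25), np.float64(281.64))]
125 flank rows [(88, np.float64(253.08), np.float64(283.08)), (91, np.float64(253.36), np.float64(282.7)), (94, np.float64(253.76), np.float64(282.13)), (97, np.float64(254.12), np.float64(281.62)), (100, np.float64(254.53), np.float64(281.05))]
(0.3752, -0.2919) [array([269.6 , 114.18]), array([269.47, 102.25]), array([269.31,  87.62])]
(0.3736, -0.2973) [array([268.85, 113.28]), array([268.7 , 101.36]), array([268.52,  86.74])]
```

Run:
```python
from h import *
S=5
zr=.268-.0387+.048
vis={}
for c in CM:
    im=cv2.imread(f"pics/{c}_hold.png"); g=cv2.GaussianBlur(im.min(axis=2).astype(np.float32),(0,0),.6)
    for rad in (.0425,):
        def cost(p):
            uv=proj(c,circ(rad,zr)+[p[0],p[1],0]).astype(np.float32)
            s=cv2.remap(g,uv[:,0].copy(),uv[:,1].copy(),cv2.INTER_CUBIC)
            return -np.clip(s,120,230).mean()
        best=min(((cost((x,y)),x,y) for x in np.arange(.362,.388,.0005) for y in np.arange(-.305,-.281,.0005)))
        print(c,rad,best)
        p0=np.array(best[1:])
        top=sorted(((cost((x,y)),x,y) for x in np.arange(p0[0]-.003,p0[0]+.003,.0005) for y in np.arange(p0[1]-.003,p0[1]+.003,.0005)))[:12]
        print("   top12 mean",np.mean([t[1:] for t in top],axis=0))
    v=cv2.resize(im[224:312,334:422] if c=="top" else im[71:159,224:312],(400,400),interpolation=cv2.INTER_CUBIC)
    off=np.array([334,224] if c=="top" else [224,71])
    def draw(p,r,z,col):
        uv=((proj(c,circ(r,z)+[*p,0])-off+.5)*400/88-.5)
        cv2.polylines(v,[np.round(uv*8).astype(int)],True,col,1,cv2.LINE_AA,3)
    draw(p0,.0425,zr,(0,0,255)); draw((.3736,-.2973),.066,.165,(0,255,0)); draw((.3752,-.2919),.0425,zr,(255,255,0)); vis[c]=v
cv2.imwrite("pics/c3.png",np.hstack(list(vis.values())))
```

```text
scene 0.0425 (np.float32(-162.56003), np.float64(0.378), np.float64(-0.2935))
   top12 mean [ 0.37808333 -0.29345833]
top 0.0425 (np.float32(-171.4678), np.float64(0.374), np.float64(-0.305))
   top12 mean [ 0.37416667 -0.30745833]
```

View pics/c3.png

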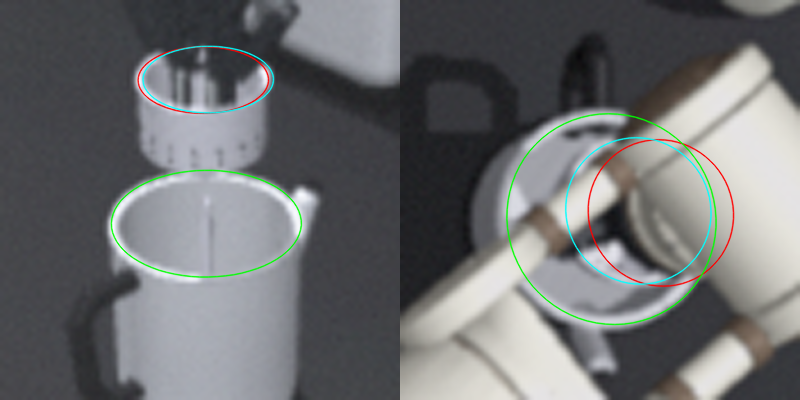

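In the scene half the red circle sits on the basket rim and the green one on the pot rim. In the top half only the lower and left arcs of the basket show, so I refine the fit there with just those arcs.

Run:
```python
from h import *
im=cv2.imread("pics/top_hold.png"); zr=.2773
off=np.array([334,224]); k=400/88
uv=proj("top",circ(.0425,zr)+[.3752,-.2919,0]); cp=(uv-off+.5)*k-.5
sel=((cp[:,0]<200)&(cp[:,1]<185))|((cp[:,1]>262)&(cp[:,0]>180)&(cp[:,0]<270))
print(sel.sum(),np.round(cp[sel]).astype(int).tolist()[:30])
g=cv2.GaussianBlur(im.min(axis=2).astype(np.float32),(0,0),.5)
# radial profiles: distance offset (mm) of peak brightness
for i in np.nonzero(sel)[0]:
    rs=np.arange(.036,.050,.001); P=np.array([[.3752+r*np.cos(A[i]),-.2919+r*np.sin(A[i]),zr] for r in rs])
    q=proj("top",P).astype(np.float32); print(round(np.degrees(A[i])),cv2.remap(g,q[:,0].copy(),q[:,1].copy(),cv2.INTER_CUBIC).ravel().astype(int))
```

```text
22 [[200, 147], [194, 150], [190, 154], [185, 159], [181, 163], [177, 168], [174, 174], [171, 179], [188, 262], [193, 267], [198, 270], [204, 274], [209, 277], [215, 279], [221, 281], [228, 283], [234, 283], [240, 284], [247, 283], [253, 283], [259, 281], [265, 279]]
30 [ 72  77  87 107 134 157 174 185 188 182 169 159 149 134 125]
35 [ 72  76  92 118 145 168 186 194 193 187 179 172 165 159 156]
40 [ 84  85  96 116 142 166 181 185 181 174 167 163 159 158 159]
45 [124 120 123 133 152 172 182 184 177 166 157 153 151 154 158]
50 [158 151 153 162 176 189 195 192 181 164 150 142 141 145 151]
55 [171 165 164 170 181 190 193 189 177 160 147 139 138 143 150]
60 [182 172 168 165 164 165 163 157 149 139 130 129 133 140 148]
65 [193 185 174 167 160 151 146 139 129 121 116 116 122 132 142]
135 [211 212 215 216 215 210 198 181 164 147 136 134 140 148 155]
140 [209 206 203 202 204 202 191 175 159 147 140 141 148 154 158]
145 [207 206 206 206 205 200 190 173 157 144 141 145 152 157 160]
150 [195 191 191 194 194 188 181 168 158 153 152 154 157 161 163]
155 [172 174 179 185 189 188 181 171 162 157 156 158 159 161 162]
160 [159 168 178 187 193 193 188 180 172 165 161 161 162 162 162]
165 [165 173 181 191 197 197 193 184 174 168 164 161 161 162 161]
170 [169 173 180 187 192 193 190 183 175 168 159 153 149 141 137]
175 [165 170 178 184 187 188 183 172 161 147 133 123 113 107 104]
180 [154 161 172 180 182 180 172 156 141 125 110 103  96  94  94]
185 [134 147 168 181 188 187 178 158 141 122 107 101  96  93  94]
190 [113 136 162 182 191 190 179 160 138 120 102  94  94  94  98]
195 [ 97 120 141 163 174 176 167 152 131 114 103  98 100 110 126]
200 [ 70  81  95 110 126 136 138 134 122 113 110 113 127 144 165]
```

Moving the basket over the tube by (-4, -5) mm; the scene camera says (-4.7,-4.0) and the top camera (-3.4,-5.6). Then I lower it to just past the tip.

>>> servo_tool --increments '[[[-0.04,-0.05,0],[0,0,0],-1],[[-0.04,-0.05,-0.15],[0,0,0],-1],[[-0.04,-0.05,-0.3],[0,0,0],-1],[[-0.04,-0.05,-0.38],[0,0,0],-1],[[-0.04,-0.05,-0.41],[0,0,0],-1],[[-0.04,-0.05,-0.44],[0,0,0],-1],[[-0.04,-0.05,-0.47],[0,0,0],-1],[[-0.04,-0.05,-0.47],[0,0,0],-1]]'

```text
clock: 10.5
eef_pos: [0.3713, -0.2983, 0.2214]
orientation: [-3.112, -0.427, -0.002]
wrist_force: [1.4, 3.1, -0.1]
opening: 0.015
grip_force: 35.5
```

Light side contact on the taper pushes towards +y (+x). I shift 1 mm that way and continue slowly.

>>> servo_tool --increments '[[[0.007,0.012,0],[0,0,0],-1],[[0.007,0.012,-0.03],[0,0,0],-1],[[0.007,0.012,-0.06],[0,0,0],-1],[[0.007,0.012,-0.1],[0,0,0],-1],[[0.007,0.012,-0.1],[0,0,0],-1]]'

```text
clock: 11.12
eef_pos: [0.3714, -0.2971, 0.2104]
orientation: [-3.111, -0.427, 0.001]
wrist_force: [1.7, 2.6, -1.4]
opening: 0.0152
grip_force: 35.3
```

>>> servo_tool --increments '[[[0.01,0.012,0],[0,0,0],-1],[[0.01,0.012,-0.05],[0,0,0],-1],[[0.01,0.012,-0.1],[0,0,0],-1],[[0.01,0.012,-0.15],[0,0,0],-1],[[0.01,0.012,-0.15],[0,0,0],-1]]'

```text
clock: 11.75
eef_pos: [0.3723, -0.2962, 0.1955]
orientation: [-3.112, -0.427, 0.001]
wrist_force: [-0.2, 1.8, -1.7]
opening: 0.015
grip_force: 35.3
```

>>> servo_tool --increments '[[[0,0.008,-0.1],[0,0,0],-1],[[0,0.008,-0.2],[0,0,0],-1],[[0,0.008,-0.3],[0,0,0],-1],[[0,0.008,-0.36],[0,0,0],-1],[[0,0.008,-0.4],[0,0,0],-1],[[0,0.008,-0.41],[0,0,0],-1],[[0,0.008,-0.42],[0,0,0],-1],[[0,0.008,-0.42],[0,0,0],-1]]'

```text
clock: 12.75
eef_pos: [0.3727, -0.2956, 0.1545]
orientation: [3.112, 0.427, 0.0]
wrist_force: [0.0, -0.9, -0.8]
opening: 0.0154
grip_force: 35.4
```

>>> servo_tool --increments '[[[0,0,-0.01],[0,0,0],-1],[[0,0,-0.02],[0,0,0],-1],[[0,0,-0.03],[0,0,0],-1],[[0,0,-0.03],[0,0,0],-1]]'

```text
clock: 13.25
eef_pos: [0.3726, -0.2955, 0.1512]
orientation: [-3.112, -0.427, 0.0]
wrist_force: [0.3, -0.2, -1.3]
opening: 0.0151
grip_force: 35.4
```

>>> servo_tool --increments '[[[0,0,-0.01],[0,0,0],-1],[[0,0,-0.01],[0,0,0],-1]]'

```text
clock: 13.5
eef_pos: [0.3726, -0.2955, 0.1503]
orientation: [-3.112, -0.427, 0.0]
wrist_force: [-0.0, -0.9, -1.2]
opening: 0.0148
grip_force: 35.4
```

>>> servo_tool --increments '[[[0,0,-0.01],[0,0,0],-1],[[0,0,-0.01],[0,0,0],-1]]'

```text
clock: 13.75
eef_pos: [0.3727, -0.2956, 0.1501]
orientation: [3.112, 0.427, 0.0]
wrist_force: [-1.8, 2.4, 4.8]
opening: 0.015
grip_force: 36.0
```

Contact at +6 N: the basket is seated. I release, rise, and head for the spreader at (0.622,-0.184).

>>> servo_tool --increments '[[[0,0,0],[0,0,0],-0.3],[[0,0,0],[0,0,0],-0.3],[[0,0,0],[0,0,0],-0.3],[[0,0,0.2],[0,0,0],-0.3],[[0,0,0.6],[0,0,0],-0.3],[[0,0,1],[0,0,0],-0.3],[[0,0,1],[0,0,0],-0.3]]'

```text
clock: 14.62
eef_pos: [0.3739, -0.2972, 0.2531]
orientation: [3.106, 0.426, 0.006]
wrist_force: [1.0, 0.9, -0.9]
opening: 0.0297
grip_force: 0.0
```

>>> servo_tool --increments '[[[0.4,0.2,0],[0,0,0],-0.3],[[0.8,0.4,0],[0,0,0],-0.3],[[0.8,0.4,0],[0,0,0],-0.3]]'

```text
clock: 15.0
eef_pos: [0.4538, -0.2538, 0.2479]
orientation: [-3.11, -0.432, 0.001]
wrist_force: [-0.5, 0.0, 0.2]
opening: 0.0297
grip_force: 0.0
```

>>> servo_tool --increments '[[[0.4,0.2,0],[0,0,0],-0.3],[[0.8,0.4,-0.4],[0,0,0],-0.3],[[0.8,0.4,-0.8],[0,0,0],-0.3],[[0.8,0.4,-0.8],[0,0,0],-0.3]]'

```text
clock: 15.5
eef_pos: [0.5296, -0.2139, 0.1648]
orientation: [-3.106, -0.427, 0.012]
wrist_force: [0.2, 0.5, 0.1]
opening: 0.0301
grip_force: 0.0
```

>>> servo_tool --increments '[[[0.4,0.2,-0.3],[0,0,0],-0.3],[[0.9,0.32,-0.7],[0,0,0],-0.3],[[0.9,0.32,-1],[0,0,0],-0.3],[[0.9,0.32,-1],[0,0,0],-0.3]]'

```text
clock: 16.0
eef_pos: [0.621, -0.1835, 0.0678]
orientation: [-3.11, -0.426, 0.006]
wrist_force: [0.2, -0.5, -0.1]
opening: 0.0299
grip_force: 0.0
```

Run:
```python
import cv2, numpy as np
from workcell import eyes
o=[]
for c,ps in (("scene",((268,125),(232,205))),("top",((378,268),(334,196)))):
    im=eyes.camera(c)
    for u,v in ps:
        h=32; o.append(cv2.resize(im[v-h:v+h,u-h:u+h],(290,290),interpolation=cv2.INTER_CUBIC))
cv2.imwrite("pics/c4.png",np.vstack([np.hstack(o[:2]),np.hstack(o[2:])]))
```

```text
(no output)
```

View pics/c4.png

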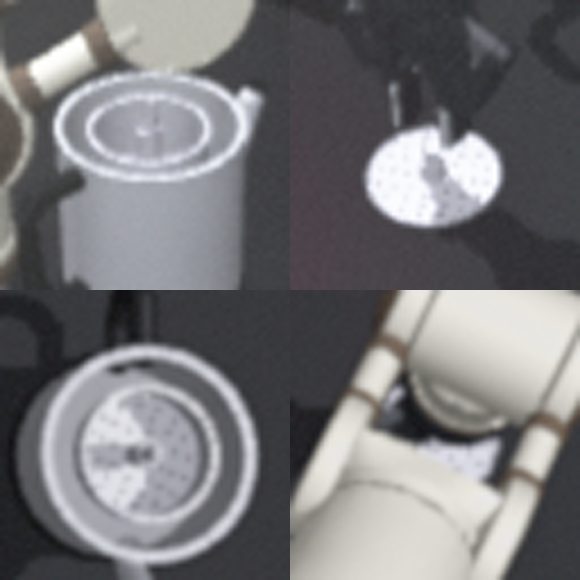

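The basket sits level inside the pot (scene crop (150,130)), with the tube standing up through it. The fingers stand either side of the spreader's collar. I go down and grip it.

>>> servo_tool --increments '[[[0,0,-0.15],[0,0,0],-0.3],[[0,0,-0.3],[0,0,0],-0.3],[[0,0,-0.36],[0,0,0],-0.3],[[0,0,-0.38],[0,0,0],-0.3],[[0,0,-0.38],[0,0,0],-1],[[0,0,-0.38],[0,0,0],-1],[[0,0,-0.38],[0,0,0],-1],[[0,0,-0.38],[0,0,0],-1],[[0,0,-0.38],[0,0,0],-1]]' --force 35

```text
clock: 17.23
eef_pos: [0.6226, -0.1835, 0.0313]
orientation: [3.112, 0.427, 0.0]
wrist_force: [-0.5, 0.3, -0.2]
opening: 0.0158
grip_force: 34.1
```

>>> servo_tool --increments '[[[0,0,0.3],[0,0,0],-1],[[0,0,0.7],[0,0,0],-1],[[0,0,1],[0,0,0],-1],[[0,0,1],[0,0,0],-1]]'

```text
clock: 17.73
eef_pos: [0.6246, -0.1845, 0.1347]
orientation: [3.109, 0.427, 0.009]
wrist_force: [1.0, -0.1, -0.5]
opening: 0.0158
grip_force: 34.3
```

>>> servo_tool --increments '[[[0,0,0.5],[0,0,0],-1],[[-0.3,-0.2,1],[0,0,0],-1],[[-0.6,-0.3,1],[0,0,0],-1],[[-0.6,-0.3,1],[0,0,0],-1]]'

```text
clock: 18.23
eef_pos: [0.5609, -0.2139, 0.23]
orientation: [-3.111, -0.424, 0.003]
wrist_force: [0.6, 0.3, -0.8]
opening: 0.0158
grip_force: 34.4
```

>>> servo_tool --increments '[[[-0.5,-0.2,0.2],[0,0,0],-1],[[-1,-0.4,0.31],[0,0,0],-1],[[-1,-0.4,0.31],[0,0,0],-1]]'

```text
clock: 18.6
eef_pos: [0.4609, -0.2543, 0.2615]
orientation: [-3.112, -0.422, 0.002]
wrist_force: [0.3, 0.1, -1.2]
opening: 0.0155
grip_force: 34.4
```

>>> servo_tool --increments '[[[-0.5,-0.2,0],[0,0,0],-1],[[-0.8,-0.42,0],[0,0,0],-1],[[-0.9,-0.42,0],[0,0,0],-1],[[-0.9,-0.42,0],[0,0,0],-1],[[-0.9,-0.42,0],[0,0,0],-1]]'

```text
clock: 19.23
eef_pos: [0.3736, -0.2949, 0.2619]
orientation: [-3.111, -0.429, -0.0]
wrist_force: [-0.1, 0.3, -0.9]
opening: 0.0159
grip_force: 34.4
```

Run:
```python
from h import *
st=sensors.get_state(); t=st["eef_pos"]; print(np.round(t,4))
zb=t[2]-.0313; vis=[]
for c in CM:
    im=eyes.camera(c); cv2.imwrite(f"pics/{c}_hold2.png",im)
    off=np.array([224,71] if c=="scene" else [334,224])
    v=cv2.resize(im[off[1]:off[1]+88,off[0]:off[0]+88],(400,400),interpolation=cv2.INTER_CUBIC)
    def draw(p,r,z,col):
        uv=((proj(c,circ(r,z)+[*p,0])-off+.5)*400/88-.5)
        cv2.polylines(v,[np.round(uv*8).astype(int)],True,col,1,cv2.LINE_AA,3)
    draw((.3736,-.2973),.066,.165,(0,255,0)); draw(t[:2],.0445,zb+.002,(255,255,0)); vis.append(v)
    g=im.min(axis=2)
    if c=="scene":
        q=proj(c,[[t[0],t[1],zb]])[0]; print(q); a,b=np.round(q).astype(int)
        for r in range(b-9,b+10,2): print(r,g[r,a-20:a+21])
cv2.imwrite("pics/c5.png",np.hstack(vis))
```

```text
[ 0.3736 -0.2949  0.2619]
[269.22985635 101.20400668]
92 [ 66  65  67  70  66  67  66  62  66  66  66  71  74 105 139  87  50  45
  48  77 123 141 105  65  49  52  51  71  79  70  65  64  65  65  65  65
  66  65  62  65  66]
94 [ 66  67  65  67  67  67  66  69  83 106 149 184 168 122 139  85  55  82
 112 145 134 141 105  66  48  47  92 217 232 206 162 108  75  67  64  65
  64  64  63  64  64]
96 [ 67  68  65  67  68  69  99 172 229 225 240 251 249 199 154  87  75 158
 168 174 142 139 104  63  53  57 123 244 251 248 245 244 213 145  87  70
  69  64  65  63  65]
98 [ 70  66  66  66  71 102 186 244 248 251 250 249 250 236 197 127 113 145
 167 171 139 141 104  67  76 154 232 250 250 251 251 248 250 247 172  89
  67  61  65  68  64]
100 [ 67  67  67  68  81 159 239 250 245 251 251 239 249 245 242 239 208 172
 169 172 139 142 138 145 198 237 248 251 248 252 252 250 252 251 208 111
  68  66  64  63  64]
102 [ 66  67  66  67  76 132 220 247 239 249 251 246 251 251 245 237 209 193
 189 195 195 195 181 175 190 195 194 203 207 241 251 247 251 245 170  88
  66  65  69  62  67]
104 [ 67  68  70  71  67  73 109 191 241 243 244 251 252 246 234 215 198 182
 168 188 194 194 184 181 192 192 178 190 191 180 182 194 173 122  78  67
  67  65  66  65  64]
106 [ 69  68  69  67  66  66  70  77 117 176 224 241 244 232 250 250 237 217
 214 228 230 226 193 190 195 194 175 169 176 164 140 110  77  69  69  67
  67  68  68  63  66]
108 [ 66  68  67  66  66  72  68  67  70  70  81  98 120 148 176 210 218 221
 228 228 230 232 219 195 183 165 140 121  96  82  70  68  67  66  66  65
  67  66  66  66  68]
110 [ 67  66  67  67  66  74  91 117 130 175 190 196 226 221 208 205 196 189
 191 177 177 193 194 194 195 204 221 220 214 187 181 161 151 116  87  71
  68  67  67  66  67]
```

View pics/c5.png

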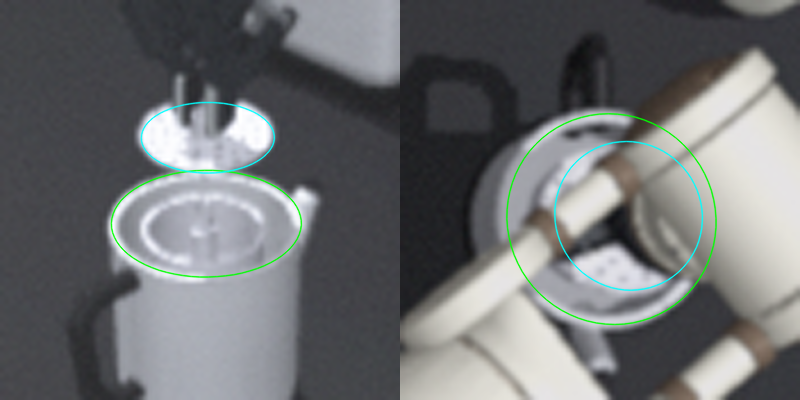

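The disc is held over the pot, slightly left of the TCP circle in the scene half. I fit its centre and tilt.

```bash
cat >> h.py <<'E'
def discfit(im,c,rect,thr,r,h,z,p0,vmax,tilt=True):
    s=np.zeros((420,560),bool); s[rect[1]:rect[3],rect[0]:rect[2]]=1
    o=dense(outline(im,s,thr),240); o=o[o[:,1]<vmax]
    M=np.vstack([circ(r,0),circ(r,h)])
    def f(p):
        a,b=p[2:4] if tilt else (0,0)
        R=cv2.Rodrigues(np.array([a,b,0.]))[0]
        H=cv2.convexHull(proj(c,M@R.T+[p[0],p[1],z]).astype(np.float32))
        return np.array([cv2.pointPolygonTest(H,(float(x),float(y)),True) for x,y in o])-p[-1]
    R=least_squares(f,[*p0,0,0,0],diff_step=1e-4,x_scale=[.01,.01,.1,.1,1],loss="soft_l1",f_scale=.3)
    return R.x,np.sqrt(np.mean(R.fun**2))
E
python3 - <<'E'
from h import *
im=cv2.imread("pics/scene_hold2.png")
for thr in (130,160):
  for t in (False,True):
    x,e=discfit(im,"scene",(250,90,288,109),thr,.0445,.0045,.2306,(.374,-.295),107.8,t); print(thr,t,np.round(x,4),round(e,3))
E
```

```text
130 False [ 0.3743 -0.2975  0.4921 -0.     -1.1111] 1.357
130 True [ 0.3903 -0.2758 -0.7067  0.     -1.9839] 0.697
160 False [ 0.3786 -0.2906  0.      0.     -0.6876] 0.582
160 True [ 0.3786 -0.2905 -0.005   0.     -0.6613] 0.583
```

Run:
```python
from h import *
im=cv2.imread("pics/scene_hold2.png"); g=im.min(axis=2).astype(float)
pts=[]
for v in range(94,108):
    row=g[v]; 
    L=next(u for u in range(249,270) if row[u]<155<=row[u+1]) ; pts.append((L+(155-row[L])/(row[L+1]-row[L]),v))
    th=155 if v<103 else 125
    R=next(u for u in range(290,268,-1) if row[u]<th<=row[u-1]); pts.append((R-(th-row[R])/(row[R-1]-row[R]),v))
pts=np.array(pts); print(pts.round(1).tolist())
M=np.vstack([circ(.0445,0),circ(.0445,.0045)]); z=.2306
for tilt in (0,1):
    def f(q):
        p=np.array(q)*[.01,.01,.1,.1]; R=cv2.Rodrigues(np.array([p[2]*tilt,p[3]*tilt,0.]))[0]
        H=cv2.convexHull(proj("scene",M@R.T+[p[0],p[1],z]).astype(np.float32))
        return np.array([cv2.pointPolygonTest(H,(float(x),float(y)),True) for x,y in pts])
    r=least_squares(f,[37.4,-29.5,.01,.01],diff_step=.003,loss="soft_l1",f_scale=.3); print(tilt,np.round(r.x*[.01,.01,.1,.1],4),r.fun.round(1))
```

```text
[[259.2, 94.0], [279.1, 94.0], [256.9, 95.0], [280.6, 95.0], [255.8, 96.0], [281.9, 96.0], [255.1, 97.0], [282.7, 97.0], [254.6, 98.0], [283.2, 98.0], [254.2, 99.0], [283.5, 99.0], [253.9, 100.0], [283.5, 100.0], [254.0, 101.0], [283.5, 101.0], [254.3, 102.0], [283.2, 102.0], [254.8, 103.0], [283.0, 103.0], [255.6, 104.0], [281.9, 104.0], [256.4, 105.0], [280.8, 105.0], [257.6, 106.0], [279.5, 106.0], [259.8, 107.0], [277.6, 107.0]]
0 [ 0.3725 -0.298   0.001   0.001 ] [ 0.2 -0.  -0.1  0.1 -0.1 -0.   0.1 -0.1  0.1 -0.1 -0.  -0.1 -0.2 -0.1
 -0.2 -0.1 -0.1  0.   0.  -0.1  0.1  0.1 -0.   0.2 -0.1  0.1 -0.   0. ]
1 [ 0.3725 -0.298   0.0065  0.0019] [ 0.1 -0.  -0.1  0.1 -0.1  0.   0.  -0.1  0.1 -0.1 -0.  -0.1 -0.2 -0.1
 -0.2 -0.1 -0.1  0.   0.  -0.2  0.1  0.1  0.   0.1 -0.1  0.  -0.  -0. ]
```

The disc is level (tilt <0.5°) and 0.9 mm off the tip in x. I correct that and lower it past the tip.

>>> servo_tool --increments '[[[0.007,0.002,-0.12],[0,0,0],-1],[[0.007,0.002,-0.28],[0,0,0],-1],[[0.007,0.002,-0.38],[0,0,0],-1],[[0.007,0.002,-0.42],[0,0,0],-1],[[0.007,0.002,-0.45],[0,0,0],-1],[[0.007,0.002,-0.48],[0,0,0],-1],[[0.007,0.002,-0.5],[0,0,0],-1],[[0.007,0.002,-0.5],[0,0,0],-1]]'

```text
clock: 20.32
eef_pos: [0.3736, -0.2953, 0.2125]
orientation: [3.112, 0.427, 0.001]
wrist_force: [1.5, 1.6, -0.3]
opening: 0.0157
grip_force: 34.4
```

>>> servo_tool --increments '[[[0.006,0.006,0],[0,0,0],-1],[[0.006,0.006,-0.05],[0,0,0],-1],[[0.006,0.006,-0.1],[0,0,0],-1],[[0.006,0.006,-0.14],[0,0,0],-1],[[0.006,0.006,-0.16],[0,0,0],-1],[[0.006,0.006,-0.18],[0,0,0],-1],[[0.006,0.006,-0.18],[0,0,0],-1]]'

```text
clock: 21.2
eef_pos: [0.374, -0.2946, 0.1941]
orientation: [-3.112, -0.427, -0.001]
wrist_force: [2.1, 1.0, -1.8]
opening: 0.016
grip_force: 34.3
```

>>> servo_tool --increments '[[[0.006,0.002,-0.005],[0,0,0],-1],[[0.006,0.002,-0.01],[0,0,0],-1],[[0.006,0.002,-0.015],[0,0,0],-1],[[0.006,0.002,-0.02],[0,0,0],-1],[[0.006,0.002,-0.02],[0,0,0],-1]]'

```text
clock: 21.82
eef_pos: [0.3744, -0.2946, 0.1923]
orientation: [3.112, 0.427, -0.0]
wrist_force: [-0.1, -0.3, -1.2]
opening: 0.0162
grip_force: 34.4
```

>>> servo_tool --increments '[[[0,0,-0.01],[0,0,0],-1],[[0,0,-0.01],[0,0,0],-1]]'

```text
clock: 22.08
eef_pos: [0.3747, -0.2948, 0.1921]
orientation: [3.112, 0.427, 0.001]
wrist_force: [-1.0, 1.0, 5.7]
opening: 0.016
grip_force: 34.9
```

The spreader is seated (+7 N). I release, rise, and go to the silver lid at (0.441,-0.022).

>>> servo_tool --increments '[[[0,0,0],[0,0,0],-0.3],[[0,0,0],[0,0,0],-0.3],[[0,0,0],[0,0,0],-0.3],[[0,0,0.2],[0,0,0],-0.3],[[0,0,0.6],[0,0,0],-0.3],[[0,0,1],[0,0,0],0.3],[[0,0,1],[0,0,0],0.3]]'

```text
clock: 22.95
eef_pos: [0.3757, -0.296, 0.295]
orientation: [3.106, 0.426, 0.006]
wrist_force: [0.1, -0.7, 0.2]
opening: 0.0551
grip_force: 0.0
```

>>> servo_tool --increments '[[[0.1,0.5,0],[0,0,0],0.3],[[0.2,0.9,0],[0,0,0],0.3],[[0.2,0.9,0],[0,0,0],0.3]]'

```text
clock: 23.32
eef_pos: [0.3945, -0.2023, 0.2902]
orientation: [-3.11, -0.432, 0.001]
wrist_force: [-0.2, -0.0, -0.4]
opening: 0.0556
grip_force: 0.0
```

>>> servo_tool --increments '[[[0.1,0.5,-0.4],[0,0,0],0.3],[[0.2,0.9,-0.9],[0,0,0],0.3],[[0.2,0.9,-0.9],[0,0,0],0.3]]'

```text
clock: 23.7
eef_pos: [0.412, -0.1119, 0.1967]
orientation: [-3.106, -0.43, 0.011]
wrist_force: [-0.2, 0.0, 0.4]
opening: 0.0555
grip_force: 0.0
```

>>> servo_tool --increments '[[[0.1,0.5,-0.4],[0,0,0],0.3],[[0.26,0.93,-0.7],[0,0,0],0.3],[[0.26,0.93,-1],[0,0,0],0.3],[[0.26,0.93,-1],[0,0,0],0.3]]'

```text
clock: 24.2
eef_pos: [0.4394, -0.0219, 0.0999]
orientation: [-3.111, -0.427, 0.006]
wrist_force: [0.3, -0.9, 0.3]
opening: 0.0555
grip_force: 0.0
```

Run:
```python
import cv2, numpy as np
from workcell import eyes, sensors
print(sensors.get_state()["eef_pos"])
o=[]
for c,ps in (("scene",((268,125),(312,205))),("top",((378,268),(284,253)))):
    im=eyes.camera(c)
    for u,v in ps:
        h=36; o.append(cv2.resize(im[v-h:v+h,u-h:u+h],(290,290),interpolation=cv2.INTER_CUBIC))
cv2.imwrite("pics/c6.png",np.vstack([np.hstack(o[:2]),np.hstack(o[2:])]))
```

```text
[ 0.43940558 -0.0219265   0.09986913]
```

View pics/c6.png

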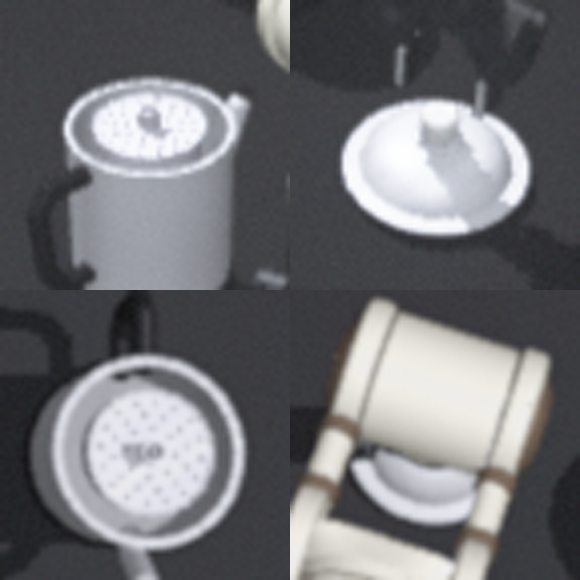

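The spreader lies level on the basket (scene crop (150,125)) with the tube standing out of it. The lid's knob at crop (440,125) is between the fingers. I descend and grip.

>>> servo_tool --increments '[[[0.01,0,-0.15],[0,0,0],0.3],[[0.01,0,-0.3],[0,0,0],0.3],[[0.01,0,-0.37],[0,0,0],0.3],[[0.01,0,-0.37],[0,0,0],0.3],[[0.01,0,-0.37],[0,0,0],-1],[[0.01,0,-0.37],[0,0,0],-1],[[0.01,0,-0.37],[0,0,0],-1],[[0.01,0,-0.37],[0,0,0],-1],[[0.01,0,-0.37],[0,0,0],-1]]' --force 40

```text
clock: 25.42
eef_pos: [0.442, -0.0217, 0.0649]
orientation: [3.112, 0.427, 0.002]
wrist_force: [-0.9, 0.1, 5.9]
opening: 0.0288
grip_force: 39.7
```

>>> servo_tool --increments '[[[0,0,0.2],[0,0,0],-1],[[0,0,0.6],[0,0,0],-1],[[0,0,1],[0,0,0],-1],[[0,0,1],[0,0,0],-1]]'

```text
clock: 25.92
eef_pos: [0.4435, -0.0221, 0.167]
orientation: [3.11, 0.427, 0.009]
wrist_force: [0.1, -0.2, -2.4]
opening: 0.0287
grip_force: 39.8
```

>>> servo_tool --increments '[[[0,0,0.5],[0,0,0],-1],[[0,-0.2,1],[0,0,0],-1],[[-0.1,-0.6,1],[0,0,0],-1],[[-0.2,-0.8,1],[0,0,0],-1],[[-0.2,-0.8,1],[0,0,0],-1]]'

```text
clock: 26.55
eef_pos: [0.4204, -0.102, 0.2624]
orientation: [-3.111, -0.423, 0.004]
wrist_force: [0.0, 0.9, -2.0]
opening: 0.0285
grip_force: 40.2
```

>>> servo_tool --increments '[[[-0.1,-0.5,0.1],[0,0,0],-1],[[-0.25,-1,0.1],[0,0,0],-1],[[-0.25,-1,0.1],[0,0,0],-1]]'

```text
clock: 26.92
eef_pos: [0.3958, -0.2031, 0.273]
orientation: [-3.112, -0.421, 0.002]
wrist_force: [0.1, 0.0, -1.6]
opening: 0.0287
grip_force: 40.4
```

>>> servo_tool --increments '[[[-0.1,-0.5,0],[0,0,0],-1],[[-0.23,-0.93,0],[0,0,0],-1],[[-0.23,-0.93,0],[0,0,0],-1],[[-0.23,-0.93,0],[0,0,0],-1]]'

```text
clock: 27.42
eef_pos: [0.374, -0.2929, 0.2733]
orientation: [-3.11, -0.428, 0.0]
wrist_force: [0.2, 0.5, -1.9]
opening: 0.0286
grip_force: 40.7
```

Run:
```python
from h import *
st=sensors.get_state(); t=st["eef_pos"]; print(np.round(t,4))
zb=t[2]-.0649+.010; vis=[]
for c in CM:
    im=eyes.camera(c); cv2.imwrite(f"pics/{c}_hold3.png",im)
    off=np.array([224,71] if c=="scene" else [334,224])
    v=cv2.resize(im[off[1]:off[1]+88,off[0]:off[0]+88],(400,400),interpolation=cv2.INTER_CUBIC)
    def draw(p,r,z,col):
        uv=((proj(c,circ(r,z)+[*p,0])-off+.5)*400/88-.5)
        cv2.polylines(v,[np.round(uv*8).astype(int)],True,col,1,cv2.LINE_AA,3)
    draw((.3736,-.2973),.066,.165,(0,255,0)); draw(t[:2],.070,zb,(255,255,0)); vis.append(v)
    if c=="scene":
        g=im.min(axis=2).astype(float); pts=[]
        q=proj(c,[[t[0],t[1],zb]])[0]; print(q); b=int(round(q[1]))
        for r in range(b-9,b+10):
            row=g[r]; th=140
            L=[u for u in range(235,266) if row[u]<th<=row[u+1]]; R=[u for u in range(302,272,-1) if row[u]<th<=row[u-1]]
            if L: pts.append((L[0]+(th-row[L[0]])/(row[L[0]+1]-row[L[0]]),r))
            if R: pts.append((R[0]-(th-row[R[0]])/(row[R[0]-1]-row[R[0]]),r))
        pts=np.array(pts); print(pts.round(1).tolist())
        M=np.vstack([circ(.070,0),circ(.070,.002)])
        for tilt in (0,1):
            def f(k):
                p=np.array(k)*[.01,.01,.1,.1]; Rm=cv2.Rodrigues(np.array([p[2]*tilt,p[3]*tilt,0.]))[0]
                H=cv2.convexHull(proj(c,M@Rm.T+[p[0],p[1],zb]).astype(np.float32))
                return np.array([cv2.pointPolygonTest(H,(float(x),float(y)),True) for x,y in pts])
            r=least_squares(f,[37.4,-29.5,.01,.01],diff_step=.003,loss="soft_l1",f_scale=.3); print(tilt,np.round(r.x*[.01,.01,.1,.1],4),r.fun.round(1))
cv2.imwrite("pics/c7.png",np.hstack(vis))
```

```text
[ 0.374  -0.2929  0.2733]
[269.58468864 105.0388519 ]
[[252.2, 96.0], [286.1, 96.0], [250.8, 97.0], [287.5, 97.0], [249.4, 98.0], [288.9, 98.0], [248.3, 99.0], [289.8, 99.0], [247.6, 100.0], [290.4, 100.0], [247.0, 101.0], [291.1, 101.0], [246.4, 102.0], [291.7, 102.0], [246.1, 103.0], [291.9, 103.0], [245.9, 104.0], [292.0, 104.0], [245.7, 105.0], [292.1, 105.0], [245.7, 106.0], [291.9, 106.0], [245.9, 107.0], [291.6, 107.0], [246.3, 108.0], [291.3, 108.0], [246.8, 109.0], [290.8, 109.0], [247.4, 110.0], [290.0, 110.0], [248.2, 111.0], [289.2, 111.0], [249.4, 112.0], [290.5, 112.0], [250.4, 113.0], [292.2, 113.0], [250.0, 114.0], [293.1, 114.0]]
0 [ 0.3751 -0.2948  0.001   0.001 ] [-0.4 -0.6 -0.3 -0.5 -0.4 -0.5 -0.3 -0.5 -0.3 -0.4 -0.1 -0.4 -0.2 -0.4
 -0.2 -0.3 -0.2 -0.3 -0.4 -0.3 -0.4 -0.2 -0.4 -0.1 -0.3 -0.1 -0.2 -0.1
 -0.2  0.  -0.3 -0.  -0.2 -1.7 -0.3 -3.6 -1.3 -4.9]
1 [ 0.3752 -0.2943 -0.0475  0.0432] [ 0.2  0.1  0.2  0.1  0.  -0.1 -0.1 -0.2 -0.1 -0.1 -0.1 -0.2 -0.2 -0.3
 -0.2 -0.2 -0.3 -0.2 -0.4 -0.3 -0.5 -0.1 -0.4  0.  -0.2  0.1 -0.1  0.2
  0.   0.4  0.1  0.4  0.4 -1.2  0.4 -3.2 -0.7 -4.5]
```

View pics/c7.png

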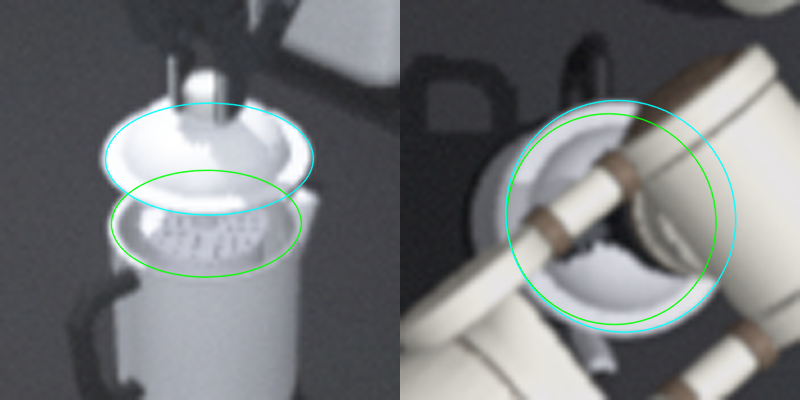

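The lid hangs level, and the scene fit puts it at (+1.8,+2.8) mm from the pot axis. I correct by (-1.2,-2.5) mm and lower it.

>>> servo_tool --increments '[[[-0.012,-0.025,-0.1],[0,0,0],-1],[[-0.012,-0.025,-0.25],[0,0,0],-1],[[-0.012,-0.025,-0.36],[0,0,0],-1],[[-0.012,-0.025,-0.41],[0,0,0],-1],[[-0.012,-0.025,-0.44],[0,0,0],-1],[[-0.012,-0.025,-0.46],[0,0,0],-1],[[-0.012,-0.025,-0.48],[0,0,0],-1],[[-0.012,-0.025,-0.48],[0,0,0],-1]]'

```text
clock: 28.52
eef_pos: [0.3731, -0.2976, 0.2288]
orientation: [3.11, 0.427, 0.003]
wrist_force: [-1.4, 3.7, 9.1]
opening: 0.0291
grip_force: 41.8
```

The skirt touched the rim at the -y side: the TCP is now 3 mm past the spreader's seat position. I lift 5 mm and shift back towards (0.3745,-0.295).

>>> servo_tool --increments '[[[0,0,0.06],[0,0,0],-1],[[0.01,0.02,0.08],[0,0,0],-1],[[0.01,0.02,0.08],[0,0,0],-1],[[0.01,0.02,0.08],[0,0,0],-1]]'

```text
clock: 29.02
eef_pos: [0.3732, -0.2949, 0.2339]
orientation: [-3.112, -0.427, 0.001]
wrist_force: [0.8, 0.1, -1.2]
opening: 0.0286
grip_force: 40.7
```

Run:
```python
from h import *
st=sensors.get_state(); t=st["eef_pos"]; print(np.round(t,4),st["wrist_force"].round(1))
for c in CM:
    im=eyes.camera(c); cv2.imwrite(f"pics/{c}_hold4.png",im)
    if c=="scene":
        g=im.min(axis=2).astype(float)
        for z,r,n in ((t[2]-.0649+.010,.07,"lid"),(.165,.066,"pot")):
            b=int(round(proj(c,[[.3736,-.2973,z]])[0][1]))
            for v in ((b-3,b,b+3) if n=="lid" else (b+12,b+16,b+20)):
                row=g[v]; th=140 if n=="lid" else 115
                L=[u for u in range(235,266) if row[u]<th<=row[u+1]][0]; R=[u for u in range(302,272,-1) if row[u]<th<=row[u-1]][0]
                print(n,v,round(L+(th-row[L])/(row[L+1]-row[L]),2),round(R-(th-row[R])/(row[R-1]-row[R]),2))
```

```text
[ 0.3732 -0.2949  0.2339] [ 0.8  0.1 -1.2]
lid 112 247.17 290.8
lid 115 246.2 293.19
lid 118 246.31 292.08
pot 131 253.72 288.5
pot 135 252.89 288.48
pot 139 248.74 288.23
```

>>> servo_tool --increments '[[[0,0,-0.03],[0,0,0],-1],[[0,0,-0.05],[0,0,0],-1],[[0,0,-0.07],[0,0,0],-1],[[0,0,-0.07],[0,0,0],-1]]'

```text
clock: 29.62
eef_pos: [0.3732, -0.2949, 0.227]
orientation: [-3.112, -0.427, 0.0]
wrist_force: [0.2, -0.0, -1.7]
opening: 0.0284
grip_force: 40.7
```

No contact at a height lower than before, so the skirt is inside. I continue down.

>>> servo_tool --increments '[[[0,0,-0.02],[0,0,0],-1],[[0,0,-0.035],[0,0,0],-1],[[0,0,-0.05],[0,0,0],-1],[[0,0,-0.05],[0,0,0],-1]]'

```text
clock: 30.12
eef_pos: [0.3732, -0.2949, 0.2221]
orientation: [-3.112, -0.427, 0.0]
wrist_force: [1.1, -0.1, -2.1]
opening: 0.0284
grip_force: 40.7
```

>>> servo_tool --increments '[[[0,0,-0.01],[0,0,0],-1],[[0,0,-0.01],[0,0,0],-1]]'

```text
clock: 30.38
eef_pos: [0.3733, -0.295, 0.2212]
orientation: [-3.112, -0.427, 0.0]
wrist_force: [-0.5, 0.5, -2.2]
opening: 0.0286
grip_force: 40.7
```

>>> servo_tool --increments '[[[0,0,-0.01],[0,0,0],-1],[[0,0,-0.01],[0,0,0],-1]]'

```text
clock: 30.62
eef_pos: [0.3733, -0.295, 0.2202]
orientation: [-3.112, -0.427, 0.0]
wrist_force: [-0.2, 0.7, -1.0]
opening: 0.0287
grip_force: 40.6
```

>>> servo_tool --increments '[[[0,0,-0.007],[0,0,0],-1],[[0,0,-0.007],[0,0,0],-1]]'

```text
clock: 30.88
eef_pos: [0.3733, -0.2951, 0.22]
orientation: [3.112, 0.427, 0.0]
wrist_force: [-0.6, 0.9, 0.6]
opening: 0.0289
grip_force: 41.1
```

The lid makes contact at z=0.220, exactly where expected. I release and withdraw.

>>> servo_tool --increments '[[[0,0,0],[0,0,0],0.3],[[0,0,0],[0,0,0],0.3],[[0,0,0],[0,0,0],0.3],[[0,0,0.2],[0,0,0],0.3],[[0,0,0.6],[0,0,0],0.3],[[0,0,1],[0,0,0],0.3],[[0,0,1],[0,0,0],0.3]]'

```text
clock: 31.75
eef_pos: [0.3744, -0.2965, 0.3235]
orientation: [3.106, 0.426, 0.006]
wrist_force: [0.8, -0.5, -0.7]
opening: 0.0559
grip_force: 0.0
```

>>> servo_tool --increments '[[[0,0.5,0],[0,0,0],0.3],[[0,1,0],[0,0,0],0.3],[[0,1,0],[0,0,0],0.3]]'

```text
clock: 32.12
eef_pos: [0.3731, -0.1925, 0.3187]
orientation: [-3.111, -0.432, 0.001]
wrist_force: [0.1, -1.1, 0.1]
opening: 0.0557
grip_force: 0.0
```

>>> servo_tool --increments '[[[0,0.5,0],[0,0,0],0.3],[[0,1,0],[0,0,0],0.3],[[0,1,0],[0,0,0],0.3],[[0,1,0],[0,0,0],0.3]]'

```text
clock: 32.62
eef_pos: [0.3733, -0.0958, 0.3192]
orientation: [3.112, 0.427, -0.001]
wrist_force: [0.3, -0.6, -0.5]
opening: 0.0553
grip_force: 0.0
```

Run:
```python
from h import *
vis=[]
for c in CM:
    im=eyes.camera(c)
    off=np.array([224,81] if c=="scene" else [334,224])
    v=cv2.resize(im[off[1]:off[1]+88,off[0]:off[0]+88],(400,400),interpolation=cv2.INTER_CUBIC)
    uv=((proj(c,circ(.07,.166)+[.3736,-.2973,0])-off+.5)*400/88-.5)
    cv2.polylines(v,[np.round(uv*8).astype(int)],True,(0,255,0),1,cv2.LINE_AA,3); vis.append(v)
cv2.imwrite("pics/c8.png",np.hstack(vis))
```

```text
(no output)
```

View pics/c8.png

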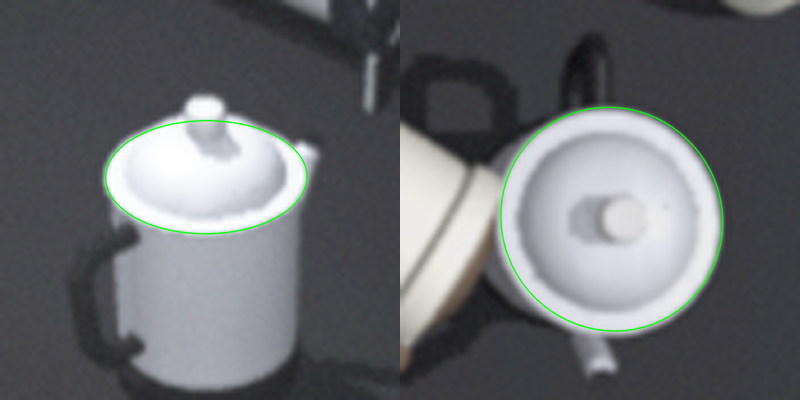

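The lid's flange matches the expected seated circle in both views. It is level, the pot has not moved, and the gripper is clear, so I hand the job in.

```bash
python3 -c "
from workcell import arm
print(arm.job_done())"
```

```text
the job is handed in; nothing more can be done
None
```

The percolator is back together where it stood: basket, spreader and silver lid went on in that order, all seated and level in the final camera views; handed in at about 33 s of the 72 s, no verdict returned.

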